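Pack the wetsuit repair kit and present the seam roller

TASK

Pack the repair kit: stand the amber jar and the oblong tin upright on the floor of the small plywood box, in one snug row with the can that is already in it. Then draw the seam roller out of its slanted holder, turn it level and lengthwise to the box, and finish holding it still over the middle of the box, with the roller about 25 cm above the bench, ready to go on top: do not put it down or let go. Do not tip the goods over, and leave the other things on the bench where they are.

Things in the scene. Friction and masses are not known exactly. Their poses are not given: they have to be found in the camera images.
- kit_box: small open plywood box fixed to the bench, outside 80 mm (own x) by 184 mm (own y) by 40 mm high, walls and floor 6 mm thick, so inside 68 by 172 mm, 34 mm deep. Origin at the centre of its underside; z up. It takes one row of goods along its y. It may stand left or right on the bench
- kit_box_in (a point): centre of the box's inner floor, same axes as the box
- can: steel can already packed at the +y end of the box: 58 mm across, 70 mm high, loose. Origin at the centre of its underside
- jar: amber jar with black lid, standing on the bench: round, body 58 mm across up to 72 mm height, lid 54 mm across on top, 95 mm high overall, 0.2 to 0.35 kg. Origin at the centre of its underside, z up
- tin: oblong aluminium tin standing on the bench: 56 mm (own x) by 44 mm (own y), flat sides to 84 mm height, black screw cap 26 mm across on top, 96 mm high overall, 0.2 to 0.35 kg. Origin at the centre of its underside, z up. The three goods fit in the row (12 mm to spare) with the tin's x along the box's x
- holder: wooden holder fixed to the bench: plate 125 by 75 by 8 mm with a square socket on it leaning 45 degrees from vertical towards the holder's own +x (roughly away from the robot). Socket inside 40 by 33 mm, 62 mm deep, walls 6 mm. Origin on the underside beneath the centre of the socket's floor, z up. It and the box stand on different sides of the bench, left and right
- socket_floor (a point): centre of the socket's inner floor, 31 mm above the bench; holder's axes (not tilted)
- roller: seam roller, 165 mm long, 0.12-0.2 kg, loose in the socket wheel down, leaning 45 degrees. Origin at the wheel end, z along it to the handle end. Rubber wheel 36 mm across (z 0-36 mm, axle along y) in a steel fork with a block 36 x 27 mm up to z 58 mm; round dark wooden handle 24 mm across, z 64-165 mm. About 100 mm stick out of the socket. Balance point near z 50 mm
- roller_mid (a point): point on the roller's axis 85 mm from the wheel end, on the handle; same axes as the roller
- tape: bystander: flat black roll of seam tape, 50 mm across, 19 mm high, between the goods; leave it alone
- glassjar: bystander: empty open glass jar 80 mm across, 100 mm high; leave it alone
- pliers: bystander: pliers lying flat, about 160 mm long, 14 mm high, jaws towards own +x; leave them alone
- shears: bystander: shears lying flat, about 190 mm long, 11 mm high, blades towards own +x; leave them alone
- pump: bystander: clear bottle 64 mm across, 160 mm high; leave it alone
- wax: bystander: block of board wax 70 x 70 x 22 mm; leave it alone
Mind the look-alikes: they are no part of the job. There is more than one size of the roller; the job needs the middle-sized.

How it is judged:
On the way, in this order (a step that is already met when the one before it is completed fails the run):
1. jar and tin stand released in the box beside the can (z of jar in the frame of kit_box_in between -0.004 and 0.008 m and x of jar in the frame of kit_box_in between -0.012 and 0.012 m and y of jar in the frame of kit_box_in between -0.062 and 0.062 m and angle between each of jar, tin, can's own z axis and vertical below 0.12 rad and z of tin in the frame of kit_box_in between -0.004 and 0.008 m and x of tin in the frame of kit_box_in between -0.012 and 0.012 m and y of tin in the frame of kit_box_in between -0.069 and 0.069 m and z of can in the frame of kit_box_in between -0.004 and 0.008 m and x of can in the frame of kit_box_in between -0.012 and 0.012 m and y of can in the frame of kit_box_in between -0.062 and 0.062 m and contact force between the fingers and jar below 0.1 N and contact force between the fingers and tin below 0.1 N), for 0.2 s.
2. the roller is drawn clear of its socket in the fingers (distance between roller and socket_floor above 0.09 m and contact force between the fingers and roller above 1 N), for 0.2 s.
At the end, for the whole second after the job is handed in: Jar, tin and can stand upright (0.12 rad) on the box floor (8 mm), 12 mm from its centre line at most; the fingers alone hold the roller still, level within 0.21 rad, along the box within 0.3 rad, its middle within 60 mm of over the box centre and at least 180 mm above the bench (all of step 1 and height (world z) of roller_mid above 0.18 m and horizontal distance between roller_mid and kit_box_in below 0.06 m and angle between roller's own z axis and vertical between 1.3608 and 1.7808 rad and angle between the z axis of roller and the y axis of kit_box, either way round below 0.3 rad and contact force between the fingers and roller above 1 N and linear speed of roller below 0.05 m/s and contact force between roller and jar below 0.1 N and contact force between roller and tin below 0.1 N and contact force between roller and can below 0.1 N and contact force between roller and kit_box below 0.1 N and contact force between roller and holder below 0.1 N); the arm keeps its last pose, push and grip.
It fails at once if a bystander is shifted by more than 40 mm (distance of any of tape, glassjar, pliers, shears, pump, wax from where it was at the start of the episode above 0.04 m).
It fails at once if a bystander, the jar, the tin or the can is tipped over (angle between any of tape, glassjar, pliers, shears, pump, wax, jar, tin, can's own z axis and vertical above 0.7 rad).
It also fails if it takes over 72 s, if anything falls off the work surface, if the arm or the gripper's body presses on something with over 40 N, if the wrist force passes 120 N, or if a joint passes its speed limit or range.

ROBOT

A 6-joint arm with a two-finger parallel gripper is mounted at the origin on the work surface. World frame = base frame: x ahead of the robot, y to its left, z up, the work surface at z = 0. Lengths are in m, angles in rad, forces in N, time in s.
With the tool pointing down it reaches from about 0.375 to 0.975 m from the base axis. Payload 3.8 kg.
Tool frame: the origin (TCP) lies midway between the tips of the shut fingers; the grasp point (between the pads) lies 19 mm behind it; z points along the fingers, y is the line along which they close (so a half turn about z gives the same grasp; the last joint's range is limited). The gripper opens to 85 mm and grips with 20 to 120 N. Pads are 22 mm wide; open, the fingers measure 114 mm over their backs; the gripper's body (76 mm by 85 mm) begins 54 mm behind the grasp point. The pads swing forward as they close: fully open they stand 13 mm farther back than shut.
Start: joints at [-1.19, 0.264, 1.604, -0, 1.274, -0.037], TCP at [0.274, -0.617, 0.231] pointing down, gripper open.
Joint ranges: [-2.63, 2.63], [-0.94, 2.18], [0.31, 2.57], [-1.31, 4.45], [0, 2.66], [-2.55, 2.55]. Speed limits (rad/s): [2.57, 2.57, 3.14, 3.14, 3.14, 3.14].

INTERFACE

Orientations are given as a rotation vector (axis times angle).
In Python, from workcell import * gives the robot as it stands. The module is installed in compiled form; this text tells all that it offers.
- The arm moves only by the tool apply_moves, never from a script. Its arguments are lists of equal length, an entry for each row: "fingers": the opening, from 0 (shut) to 1 (fully open); "travel": the shift along the tool's x, y, z normalised to -1 to 1, where 1 is 0.05 m, a list of three; "rotation": the turn, a rotation vector about the tool's x, y, z normalised to -1 to 1, where 1 is 6 degrees, a list of three. In form: {"fingers": [fingers, ...], "travel": [[dx, dy, dz], ...], "rotation": [[ax, ay, az], ...]}. A call has 1 to 12 rows; each row shifts and turns the commanded pose from where the row before left it, along the tool's axes as they then stand; what a row does not reach is not made up. A row lasts 1/10 s, in which the tool goes at most 50 mm and 8.59 degrees, less where a joint would pass 70% of its speed; a pose out of reach is approached as far as the arm can. A call with a number of a shift or a turn outside -1 to 1 is refused whole. A call with a gripper value outside its range is refused whole. The fingers move at their own pace and stop on an object; "newtons" is the grip in N (left out, the last holds). Time passes only in rows, so rows that do not move let the fingers close. It gives the time, the measured TCP pose, the force, the opening and the grip force at its end, in the units of the state.
- read_state(): the state, without advancing time (a new reading comes with each control period).
- read_camera(name): name is "scene" or "side" or "wrist"; returns a dict with "image" (420x560x3 uint8, red, green, blue), "fx", "fy", "cx", "cy" (pixels), "extrinsics" (4x4, takes a point from world to camera coordinates). Camera axes: x right, y down, z forward; pixel columns grow to the right and rows downward; lengths in m; the calibration is good to about 2 mm. A picture is of the moment at which its call begins. There is no depth.
- finish_job(): hands the job in; it is judged then, once.
Trained networks look in the newest picture that a camera, given by its name, has taken for a name from the list of things; names that differ only in an ending like _2 or _b are one class to them, and where a whole thing is asked for, a point or a joint stands for the part that bears it (a point fixed in the world has none). Each returns a list of dicts, best first, with "p" (0 to 1); they miss things now and then, are a little off and sometimes report something else, mostly with a low value. They report only what shows in the picture. A call takes as long as a camera call. They do not tell look-alikes from the thing itself.
- regions_of(camera, name): "mask" (420x560 bool, what is visible of it) and "bbox" ([left, top, width, height] in pixels, round what is visible of it).
- tip_of(camera, name): "location" ([column, row] in pixels: a listed point, or the origin of a listed thing).
The state is a dict: "time": time; "q": joint angles; "joint_vel": joint speeds; "joint_torque": joint torques, N m; "tool_pos": TCP position; "tcp_rot": TCP orientation; "wrist_force": force on the tool from outside, world axes, zero at the start; "torque": the same for the moment, N m; "width": opening from 0.0 (shut) to 1.0 (fully open); "grip_force": force on a finger pad.
Only numpy, scipy, OpenCV 4.12 (cv2) and the standard library are available. Lean on these libraries where they do the work, as an engineer would, in place of code of your own. Each camera call takes 0.05 s, during which the arm holds its last target. There are 200 camera calls.

## Working session

There is one attempt and no reset: what is moved stays moved. The work goes in short steps, Python scripts to look and compute and a tool call to move; the robot and the scene stay as the last step left them, time stands still between calls to the robot, and variables do not carry over. Pictures are saved under pics/ and viewed, at most 13 in all, crops included, and the job is handed in when it is done.

Besides the shell and the picture viewer there is one more tool, called after "Emit:" as a command line: name --argument value ..., lists and objects as JSON in quotes. apply_moves: Moves the arm, as the interface text tells. Scaled input: -1 to 1 covers 0.05 m each way for a shift and 6 degrees each way for a turn. Its arguments: {"type":"object","properties":{"fingers":{"type":"array","items":{"type":"number"}},"travel":{"type":"array","items":{"type":"array","items":{"type":"number"}}},"rotation":{"type":"array","items":{"type":"array","items":{"type":"number"}}},"newtons":{"type":"number"}},"required":["fingers","travel","rotation"]}

```bash
mkdir -p pics; cat > h.py <<'E'
from workcell import *
import numpy as np, cv2
from scipy.spatial.transform import Rotation as R
def ray(c,px):
    E=np.array(c["extrinsics"]);Rm=E[:3,:3];t=E[:3,3]
    d=Rm.T@np.array([(px[0]-c["cx"])/c["fx"],(px[1]-c["cy"])/c["fy"],1]);return -Rm.T@t,d
def onz(c,px,z):
    o,d=ray(c,px);return o+d*(z-o[2])/d[2]
def proj(c,p):
    E=np.array(c["extrinsics"]);q=E[:3,:3]@np.array(p)+E[:3,3]
    return np.array([q[0]/q[2]*c["fx"]+c["cx"],q[1]/q[2]*c["fy"]+c["cy"]])
E
python3 - <<'E'
from h import *
np.set_printoptions(precision=3,suppress=True)
ims=[]
for n in ["scene","side"]:
    c=read_camera(n); cv2.imwrite(f"pics/{n}0.png",c["image"][:,:,::-1])
    print(n,-np.array(c["extrinsics"])[:3,:3].T@np.array(c["extrinsics"])[:3,3],c["fx"])
    for k in ["kit_box","kit_box_in","can","jar","tin","holder","socket_floor","roller","roller_mid","tape","glassjar","pump","wax"]:
        print(k,[(round(d["p"],2),np.round(d["location"],1).tolist(),onz(c,d["location"],{"kit_box_in":.006,"can":.006,"socket_floor":.031}.get(k,0))[:2].round(3).tolist()) for d in tip_of(n,k)[:4]])
print(read_state())
E
```

```text
scene [ 1.526 -0.329  0.808] 405.1296958737437
kit_box [(0.71, [186.2, 249.8], [0.52, -0.245])]
kit_box_in [(0.63, [186.3, 247.4], [0.516, -0.243]), (0.5, [321.3, 201.9], [0.433, 0.262])]
can [(0.64, [204.3, 248.7], [0.542, -0.192])]
jar [(0.72, [275.6, 263.2], [0.677, -0.008]), (0.26, [187.9, 252.9], [0.537, -0.242])]
tin [(0.96, [257.4, 224.0], [0.471, 0.005])]
holder [(0.88, [321.4, 210.7], [0.476, 0.242])]
socket_floor [(0.85, [320.2, 199.5], [0.452, 0.247]), (0.39, [321.6, 201.5], [0.465, 0.246])]
roller [(0.95, [370.2, 169.6], [0.276, 0.565]), (0.51, [318.3, 202.7], [0.426, 0.254]), (0.45, [303.9, 242.1], [0.616, 0.112])]
roller_mid [(0.97, [352.9, 176.9], [0.304, 0.467]), (0.52, [334.4, 200.2], [0.432, 0.317]), (0.45, [320.9, 247.9], [0.661, 0.149])]
tape [(0.59, [259.4, 246.4], [0.586, -0.027]), (0.23, [236.5, 290.4], [0.743, -0.148])]
glassjar [(0.91, [238.6, 290.4], [0.745, -0.142]), (0.2, [185.2, 250.8], [0.524, -0.248])]
pump [(0.91, [102.6, 287.3], [0.598, -0.491])]
wax [(0.72, [391.0, 212.4], [0.574, 0.466]), (0.59, [320.0, 211.4], [0.479, 0.235])]
side [-0.301  0.851  
[... 647 characters left out ...]
 [0.626, 0.178])]
tape [(0.74, [230.8, 286.8], [0.494, 0.232]), (0.69, [280.0, 237.3], [0.554, -0.017])]
glassjar [(0.87, [263.0, 201.3], [0.739, -0.126])]
pump [(0.58, [368.0, 177.8], [0.577, -0.493])]
wax [(0.66, [130.7, 324.6], [0.568, 0.489])]
{'time': 1.4, 'q': array([-1.19 ,  0.264,  1.604, -0.   ,  1.274, -0.037]), 'joint_vel': array([ 0.   ,  0.001, -0.001, -0.001,  0.   , -0.001]), 'joint_torque': array([  0.003, -51.506, -36.771,   0.   ,   0.001,   0.   ]), 'tool_pos': array([ 0.274, -0.617,  0.231]), 'tcp_rot': array([ 3.073,  0.652, -0.   ]), 'wrist_force': array([-0.567, -0.576, -1.488]), 'torque': array([-0.014,  0.014, -0.008]), 'grip_force': 0.0, 'width': 1.0006585577703973}
```

View pics/scene0.png

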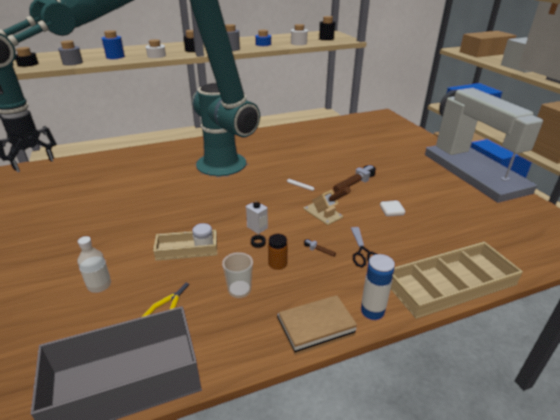

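View pics/side0.png

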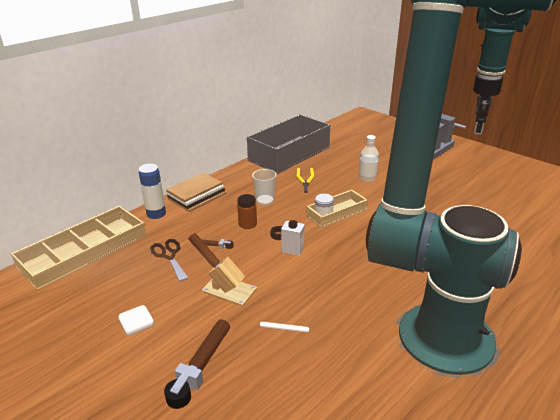

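The scene view shows three rollers:
- **Large:** lying loose near the robot, at scene (355,180) and side (200,365).
- **Small:** lying by the jar, at scene (320,247) and side (215,242).
- **Middle:** leaning in the holder, at scene (333,197) and side (208,250). This is the one the job needs.

The other things I need are:
- **Jar:** scene (277,252), amber with a black lid. The blue/white canister at (377,287) is not it.
- **Tin:** scene (257,217).
- **Box:** the small plywood one at scene (186,245) with the can in it. The large divided tray at (455,278) and the grey bin are not it.

Next I fit the poses by silhouette.

```bash
cat > fit.py <<'E'
from h import *
from scipy.optimize import minimize
def box(x0,x1,y0,y1,z0,z1): return np.array([[x,y,z] for x in(x0,x1) for y in(y0,y1) for z in(z0,z1)])
def cyl(r,z0,z1): 
    a=np.linspace(0,2*np.pi,24,endpoint=False); return np.array([[r*np.cos(t),r*np.sin(t),z] for t in a for z in(z0,z1)])
M={"jar":[cyl(.029,0,.072),cyl(.027,.072,.095)],
"tin":[box(-.028,.028,-.022,.022,0,.084),cyl(.013,.084,.096)],
"kit_box":[box(-.04,.04,-.092,.092,0,.04)],"can":[cyl(.029,.006,.076)],
"tape":[cyl(.025,0,.019)],"glassjar":[cyl(.04,0,.1)]}
def sil(c,name,p):
    m=np.zeros((420*4,560*4),np.uint8); r=R.from_euler('z',p[2]).as_matrix()
    for part in M[name]:
        w=part@r.T+np.array([p[0],p[1],0]); q=np.array([proj(c,v) for v in w])
        cv2.fillConvexPoly(m,cv2.convexHull((q*4+2).astype(np.int32)),1)
    return cv2.resize(m.astype(np.float32),(560,420),interpolation=cv2.INTER_AREA)
def fit(cs,name,p0,yaws,sel=None):
    ms=[]
    for n,c in cs.items():
        q=proj(c,[p0[0],p0[1],.02]); L=regions_of(n,name)
        L=[d for d in L if np.hypot(*(np.array(d["bbox"][:2])+np.array(d["bbox"][2:])/2-q))<40]
        if L: ms.append((c,L[0]["mask"].astype(np.float32),n))
    def cost(p):
        s=0
        for c,m,n in ms:
            k=sil(c,name,p); s+=1-np.minimum(k,m).sum()/np.maximum(k,m).sum()
        return s
    best=None
    for y in yaws:
        sx=np.array([[0,0,0],[.015,0,0],[0,.015,0],[0,0,.25]])+np.array([p0[0],p0[1],y])
        r=minimize(cost,sx[0],method="Nelder-Mead",options=dict(initial_simplex=sx,xatol=3e-4,fatol=1e-4,maxiter=150))
        if best is None or r.fun<best.fun: best=r
    return best.x.round(4),round(best.fun,3),[m[2] for m in ms]
E
python3 - <<'E'
from fit import *
cs={n:read_camera(n) for n in ["scene","side"]}
for k,p,y in [("kit_box",(.52,-.245),[-.3,.3]),("can",(.53,-.2),[0]),("jar",(.678,-.005),[0]),("tin",(.478,.012),[-.6,0,.6,1.2]),("tape",(.57,-.022),[0]),("glassjar",(.742,-.134),[0])]:
    print(k,fit(cs,k,p,y))
a=cs["scene"]["image"][170:240,280:390];b=cs["side"]["image"][215:315,180:290]
cv2.imwrite("pics/crop.png",np.hstack([cv2.resize(a,(390,390*70//110)),cv2.resize(b,(390,390*100//110))[:248]])[:,:,::-1])
c=cs["side"]
cv2.imwrite("pics/crop.png",cv2.resize(c["image"][215:310,160:290],(780,570),interpolation=cv2.INTER_CUBIC)[:,:,::-1])
E
```

```text
kit_box (array([ 0.5169, -0.2411, -0.2262]), np.float64(0.479), ['scene', 'side'])
can (array([ 0.5289, -0.1882, -0.0052]), np.float64(0.641), ['scene', 'side'])
jar (array([ 0.6794, -0.0022,  0.107 ]), np.float64(0.129), ['scene', 'side'])
tin (array([4.874e-01, 1.000e-04, 4.338e-01]), np.float64(0.124), ['scene', 'side'])
tape (array([ 0.5633, -0.0248,  0.056 ]), np.float64(0.186), ['scene'])
glassjar (array([ 0.7414, -0.1383,  0.1803]), np.float64(0.319), ['scene', 'side'])
```

View pics/crop.png

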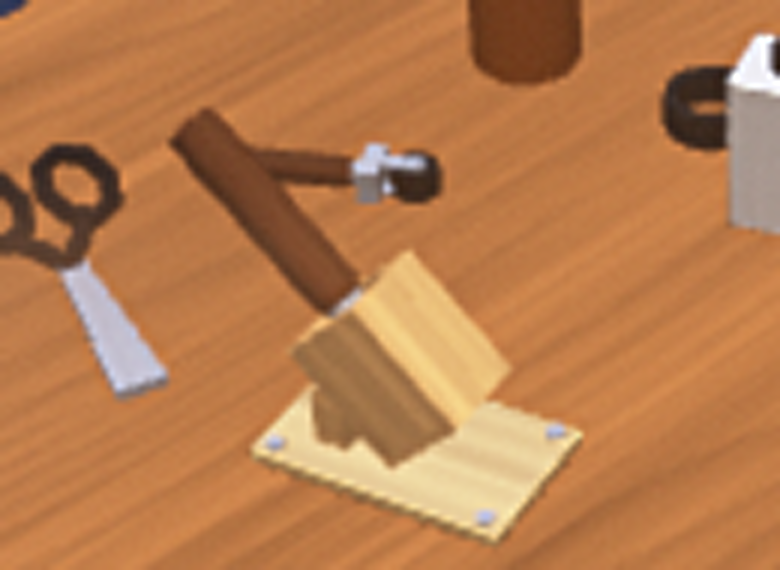

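The crop confirms the choice: the middle roller leans in the socket, at about (270,210) in the crop. The small one lies behind it at about (370,170), and the shears are at (60,230). Box, jar and tin heights and sizes fit the coarse measurements. Next I move over the box for a wrist look.

```bash
cat > plan.py <<'E'
from h import *
def tr(phi,tilt=0): # tool x heading phi, down; tilt about own y
    r=R.from_matrix(np.array([[np.cos(phi),np.sin(phi),0],[np.sin(phi),-np.cos(phi),0],[0,0,-1.]]))
    return r*R.from_euler('y',tilt)
def plan(pos,rot,n,start=None):
    s=read_state() if start is None else start
    p=np.array(s["tool_pos"]);r=R.from_rotvec(s["tcp_rot"]);p0=p.copy();rv=(r.inv()*rot).as_rotvec();r0=r
    T=[];A=[]
    for i in range(1,n+1):
        pt=p0+(np.array(pos)-p0)*i/n; rt=r0*R.from_rotvec(rv*i/n)
        t=(r.inv().apply(pt-p)/.05).round(2); a=((r.inv()*rt).as_rotvec()/np.radians(6)).round(2)
        T.append((t+0).tolist());A.append((a+0).tolist()); p=p+r.apply(t*.05); r=r*R.from_rotvec(a*np.radians(6))
    print("travel",T,"\nrotation",A)
    return dict(tool_pos=p,tcp_rot=r.as_rotvec())
E
python3 -c "
from plan import *
plan([.42,-.25,.32],tr(1.345),12)"
```

```text
travel [[0.47, -0.46, -0.15], [0.51, -0.42, -0.15], [0.53, -0.38, -0.14], [0.57, -0.34, -0.15], [0.58, -0.3, -0.15], [0.61, -0.25, -0.15], [0.63, -0.2, -0.14], [0.64, -0.15, -0.15], [0.65, -0.1, -0.15], [0.66, -0.06, -0.15], [0.66, 0.0, -0.15], [0.65, 0.05, -0.14]] 
rotation [[0.0, 0.0, -0.74], [0.0, 0.0, -0.74], [0.0, 0.0, -0.73], [0.0, 0.0, -0.74], [0.0, 0.0, -0.74], [0.0, 0.0, -0.74], [0.0, 0.0, -0.73], [0.0, 0.0, -0.74], [0.0, 0.0, -0.74], [0.0, 0.0, -0.74], [0.0, 0.0, -0.74], [0.0, 0.0, -0.73]]
```

Emit:
apply_moves --fingers '[1,1,1,1,1,1,1,1,1,1,1,1]' --travel '[[0.47,-0.46,-0.15],[0.51,-0.42,-0.15],[0.53,-0.38,-0.14],[0.57,-0.34,-0.15],[0.58,-0.3,-0.15],[0.61,-0.25,-0.15],[0.63,-0.2,-0.14],[0.64,-0.15,-0.15],[0.65,-0.1,-0.15],[0.66,-0.06,-0.15],[0.66,0,-0.15],[0.65,0.05,-0.14]]' --rotation '[[0,0,-0.74],[0,0,-0.74],[0,0,-0.73],[0,0,-0.74],[0,0,-0.74],[0,0,-0.74],[0,0,-0.73],[0,0,-0.74],[0,0,-0.74],[0,0,-0.74],[0,0,-0.74],[0,0,-0.73]]'

```text
time: 3.3
tool_pos: [0.4201, -0.2488, 0.3204]
tcp_rot: [2.454, 1.96, 0.001]
wrist_force: [0.7, 0.5, 0.0]
width: 1.003
grip_force: 0.0
```

```bash
python3 - <<'E'
from plan import *
c=read_camera("wrist"); cv2.imwrite("pics/w1.png",c["image"][:,:,::-1])
E=np.array(c["extrinsics"]);s=read_state()
print(s["tool_pos"],s["tcp_rot"],-E[:3,:3].T@E[:3,3],E[2,:3],E[0,:3],c["fx"])
for k,z in [("kit_box",0),("kit_box_in",.006),("can",.006)]:
    print(k,[(round(d["p"],2),d["location"],onz(c,d["location"],z)[:2].round(3)) for d in tip_of("wrist",k)[:3]])
for k in ["kit_box","can"]:
    for d in regions_of("wrist",k)[:2]: print(k,d["p"],d["bbox"])
E
```

```text
[ 0.42202914 -0.24509118  0.32185287] [2.44955882 1.96619454 0.00752579] [ 0.4344121  -0.18294569  0.46226944] [-0.05958867 -0.26137486 -0.96339627] [ 9.75206491e-01 -2.21296683e-01 -2.80123261e-04] 378.4283136119009
kit_box [(0.62, [352.5, 136.3], array([ 0.515, -0.239]))]
kit_box_in [(0.6, [354.0, 139.4], array([ 0.515, -0.242]))]
can [(0.97, [357.0, 95.2], array([ 0.527, -0.193])), (0.57, [522.2, 158.5], array([ 0.709, -0.31 ]))]
kit_box 0.59 [316.2, 48.6, 91.0, 179.2]
can 0.82 [332.6, 58.5, 65.3, 62.7]
```

View pics/w1.png

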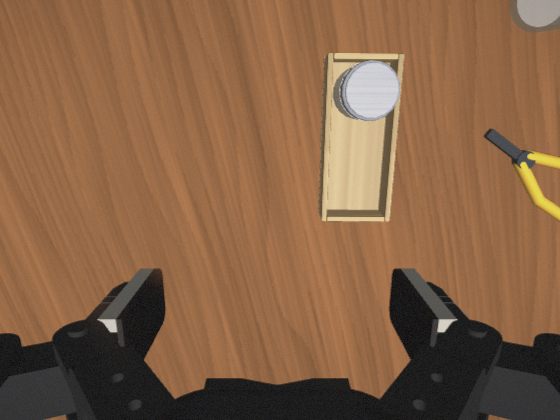

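The wrist view shows the box top corners at about (330,54), (404,54), (322,219) and (389,220). The can top is centred at (371,90), and the pliers are at (520,160).

```bash
python3 - <<'E'
from fit import *
from plan import plan,tr
c=read_camera("wrist"); im=c["image"]
P=[onz(c,p,.04)[:2] for p in [(329.5,54),(404,54),(322,219.5),(389.5,220.5)]]
print(np.round(P,4)); ctr=np.mean(P,0); ax=P[0]+P[1]-P[2]-P[3]; print("ctr",ctr,"yaw",np.arctan2(-ax[0],ax[1]), [np.linalg.norm(P[i]-P[j]) for i,j in [(0,1),(2,3),(0,2),(1,3)]])
print("can",onz(c,(371,90),.076))
print("fitbox",fit({"wrist":c},"kit_box",(.517,-.241),[-.2]),"can",fit({"wrist":c},"can",(.528,-.19),[0]))
plan([.50,-.1,.32],tr(1.9),6)
E
```

```text
[[ 0.498  -0.1481]
 [ 0.5732 -0.1655]
 [ 0.4556 -0.3225]
 [ 0.532  -0.3413]]
ctr [ 0.51472749 -0.24435206] yaw -0.2344842125174885 [np.float64(0.07720157836166942), np.float64(0.07863605621023381), np.float64(0.1794290311205087), np.float64(0.18058410052345808)]
can [ 0.52568217 -0.19233233  0.076     ]
fitbox (array([ 0.5145, -0.2428, -0.2293]), np.float64(0.265), ['wrist']) can (array([ 0.5257, -0.1903,  0.1664]), np.float64(0.047), ['wrist'])
travel [[0.55, 0.15, 0.0], [0.54, 0.2, 0.0], [0.51, 0.24, -0.01], [0.49, 0.3, 0.0], [0.46, 0.34, 0.0], [0.42, 0.38, 0.0]] 
rotation [[0.0, 0.0, -0.89], [0.0, 0.0, -0.88], [0.0, 0.0, -0.89], [0.0, 0.0, -0.89], [-0.01, 0.0, -0.89], [0.0, 0.0, -0.88]]
```

Emit:
apply_moves --fingers '[1,1,1,1,1,1,1]' --travel '[[0.55,0.15,0],[0.54,0.2,0],[0.51,0.24,-0.01],[0.49,0.3,0],[0.46,0.34,0],[0.42,0.38,0],[0,0,0]]' --rotation '[[0,0,-0.89],[0,0,-0.88],[0,0,-0.89],[0,0,-0.89],[0,0,-0.89],[0,0,-0.88],[0,0,0]]'

```text
time: 4.45
tool_pos: [0.5014, -0.0975, 0.3198]
tcp_rot: [-1.821, -2.559, -0.001]
wrist_force: [-0.4, -0.1, -0.1]
width: 0.999
grip_force: 0.0
```

```bash
python3 - <<'E'
from fit import *
c=read_camera("wrist"); cv2.imwrite("pics/w2.png",c["image"][:,:,::-1])
s=read_state();print(s["tool_pos"],s["tcp_rot"])
print("jar",fit({"wrist":c},"jar",(.679,-.002),[0]))
print("tin",fit({"wrist":c},"tin",(.486,.003),[.1,.43,.8]))
print("tape",fit({"wrist":c},"tape",(.563,-.025),[0]))
cs={"wrist":c,"scene":read_camera("scene"),"side":read_camera("side")}
print("jar",fit(cs,"jar",(.679,-.002),[0]));print("tin",fit(cs,"tin",(.486,.003),[.1,.43,.8]))
E
```

```text
[ 0.50077003 -0.09877071  0.31980048] [-1.82388007e+00 -2.55693467e+00  7.58681890e-04]
jar (array([ 0.6767, -0.0036,  0.2062]), np.float64(0.042), ['wrist'])
tin (array([ 0.4852, -0.0029,  0.4284]), np.float64(0.031), ['wrist'])
tape (array([ 0.565 , -0.0267,  0.3438]), np.float64(0.364), ['wrist'])
jar (array([ 0.6791, -0.0029,  0.0709]), np.float64(0.2), ['wrist', 'scene', 'side'])
tin (array([ 0.4855, -0.0019,  0.4247]), np.float64(0.25), ['wrist', 'scene', 'side'])
```

View pics/w2.png

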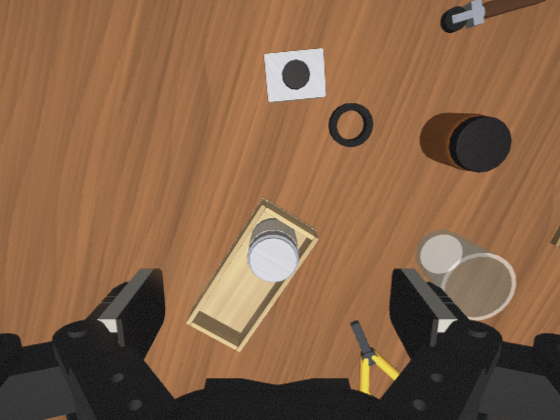

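The wrist view shows the tin at (295,75), tape at (351,125), jar at (480,143), glass jar at (465,275) and the box with the can at (272,255). Going for the jar first.

```bash
python3 -c "
from plan import *
a=plan([.677,-.0035,.17],tr(1.339),9)
plan([.677,-.0035,.038],tr(1.339),5,a)"
```

```text
travel [[0.07, 0.44, 0.33], [0.11, 0.44, 0.34], [0.12, 0.42, 0.33], [0.16, 0.42, 0.34], [0.18, 0.41, 0.33], [0.21, 0.4, 0.34], [0.23, 0.38, 0.33], [0.25, 0.37, 0.33], [0.28, 0.35, 0.34]] 
rotation [[0.0, 0.0, 0.6], [0.0, 0.0, 0.59], [0.0, 0.0, 0.6], [0.0, 0.0, 0.6], [0.0, 0.0, 0.59], [0.0, 0.0, 0.6], [0.0, 0.0, 0.59], [0.0, 0.0, 0.6], [0.0, 0.0, 0.6]]
travel [[0.0, 0.0, 0.53], [0.0, 0.0, 0.53], [0.0, 0.0, 0.52], [0.0, 0.0, 0.53], [0.0, 0.0, 0.53]] 
rotation [[0.0, 0.0, 0.0], [0.0, 0.0, 0.0], [0.0, 0.0, 0.0], [0.0, 0.0, 0.0], [0.0, 0.0, 0.0]]
```

Emit:
apply_moves --fingers '[1,1,1,1,1,1,1,1,1,1,1]' --travel '[[0.07,0.44,0.33],[0.11,0.44,0.34],[0.12,0.42,0.33],[0.16,0.42,0.34],[0.18,0.41,0.33],[0.21,0.4,0.34],[0.23,0.38,0.33],[0.25,0.37,0.33],[0.28,0.35,0.34],[0,0,0],[0,0,0]]' --rotation '[[0,0,0.6],[0,0,0.59],[0,0,0.6],[0,0,0.6],[0,0,0.59],[0,0,0.6],[0,0,0.59],[0,0,0.6],[0,0,0.6],[0,0,0],[0,0,0]]'

```text
time: 6.15
tool_pos: [0.6767, -0.0029, 0.1689]
tcp_rot: [-2.461, -1.951, 0.003]
wrist_force: [0.2, -0.1, -0.7]
width: 1.002
grip_force: 0.0
```

```bash
python3 -c "
from fit import *
from plan import *
c=read_camera('wrist')
print('jar',fit({'wrist':c},'jar',(.677,-.003),[0]))
a=plan([.677,-.0035,.038],tr(1.339),5)"
```

```text
jar (array([ 0.6785, -0.0023,  0.1179]), np.float64(0.022), ['wrist'])
travel [[0.0, 0.0, 0.53], [0.0, 0.0, 0.53], [0.0, 0.0, 0.53], [0.0, 0.0, 0.53], [0.0, 0.0, 0.53]] 
rotation [[0.0, 0.0, 0.0], [0.0, 0.0, 0.0], [0.0, 0.0, 0.0], [0.01, 0.0, 0.01], [0.0, 0.0, 0.0]]
```

Emit:
apply_moves --fingers '[1,1,1,1,1,1,0.3,0.3,0.3,0.3,0.3,0.3]' --travel '[[0.02,0.02,0.53],[0,0,0.53],[0,0,0.53],[0,0,0.53],[0,0,0.53],[0,0,0],[0,0,0],[0,0,0],[0,0,0],[0,0,0],[0,0,0],[0,0,0]]' --rotation '[[0,0,0],[0,0,0],[0,0,0],[0,0,0],[0,0,0],[0,0,0],[0,0,0],[0,0,0],[0,0,0],[0,0,0],[0,0,0],[0,0,0]]' --newtons 40

```text
time: 7.45
tool_pos: [0.6801, -0.0024, 0.0404]
tcp_rot: [2.461, 1.948, 0.004]
wrist_force: [-2.5, 0.0, 7.5]
width: 0.665
grip_force: 43.8
```

```bash
python3 -c "
from plan import *
s=read_state();print(s['grip_force'],s['width'])
y=np.array([.2299,.9732]);b=np.array([.5147,-.2436]);j=b-.0075*y;print(j)
p=s['tool_pos']
a=plan([p[0],p[1],.13],tr(1.339),4)
a=plan([j[0],j[1],.13],tr(1.339),10,a)
a=plan([j[0],j[1],.10],tr(1.339),2,a)"
```

```text
43.75453841406852 0.6650872450900166
[ 0.51297575 -0.250899  ]
travel [[0.0, 0.0, -0.45], [0.0, 0.0, -0.45], [0.0, 0.0, -0.44], [0.0, 0.0, -0.45]] 
rotation [[0.01, 0.0, 0.0], [0.01, 0.0, 0.0], [0.01, 0.0, 0.0], [0.01, 0.0, 0.0]]
travel [[-0.56, -0.21, 0.0], [-0.56, -0.21, 0.0], [-0.56, -0.21, 0.0], [-0.56, -0.21, 0.0], [-0.56, -0.22, 0.0], [-0.56, -0.21, 0.0], [-0.56, -0.21, 0.0], [-0.56, -0.21, 0.0], [-0.56, -0.21, 0.0], [-0.56, -0.21, 0.0]] 
rotation [[0.0, 0.0, 0.0], [0.0, 0.0, 0.0], [0.0, 0.0, 0.0], [0.0, 0.0, 0.0], [0.0, 0.0, 0.0], [0.0, 0.0, 0.0], [0.0, 0.0, 0.0], [0.0, 0.0, 0.0], [0.0, 0.0, 0.0], [0.0, 0.0, 0.0]]
travel [[0.0, 0.0, 0.3], [0.0, 0.0, 0.3]] 
rotation [[0.0, 0.0, 0.0], [0.0, 0.0, 0.0]]
```

Emit:
apply_moves --fingers '[0.3,0.3,0.3,0.3,0.3,0.3,0.3,0.3,0.3,0.3,0.3,0.3]' --travel '[[0,0,-0.5],[0,0,-0.5],[0,0,-0.5],[0,0,-0.5],[-0.8,-0.3,0],[-0.8,-0.3,0],[-0.8,-0.3,0],[-0.8,-0.31,0],[-0.8,-0.3,0],[-0.8,-0.3,0],[-0.8,-0.3,0],[0,0,0]]' --rotation '[[0,0,0],[0,0,0],[0,0,0],[0,0,0],[0,0,0],[0,0,0],[0,0,0],[0,0,0],[0,0,0],[0,0,0],[0,0,0],[0,0,0]]'

```text
time: 8.65
tool_pos: [0.5087, -0.2544, 0.1377]
tcp_rot: [2.466, 1.944, -0.003]
wrist_force: [-0.3, 1.6, -2.8]
width: 0.668
grip_force: 44.0
```

Emit:
apply_moves --fingers '[0.3,0.3]' --travel '[[0,0,0],[0,0,0]]' --rotation '[[0,0,0],[0,0,0]]'

```text
time: 8.85
tool_pos: [0.512, -0.25, 0.1376]
tcp_rot: [2.463, 1.95, 0.001]
wrist_force: [-0.2, 0.2, -3.3]
width: 0.666
grip_force: 44.0
```

```bash
python3 -c "
from fit import *
from plan import *
s=read_state();print(s['grip_force'],s['width'],s['tool_pos'])
c=read_camera('wrist');cv2.imwrite('pics/w3.png',c['image'][:,:,::-1])
M['jar']=[a+[0,0,s['tool_pos'][2]-.0385] for a in M['jar']]
print('jar',fit({'wrist':c},'jar',s['tool_pos'][:2],[0]),'can',fit({'wrist':c},'can',(.5257,-.191),[0]))
"
```

```text
44.02822118718177 0.6655442221118858 [ 0.51201207 -0.25001191  0.13762127]
jar (array([ 0.512, -0.25 ,  0.   ]), np.float64(0.0), []) can (array([ 0.5271, -0.1907, -0.0269]), np.float64(0.068), ['wrist'])
```

View pics/w3.png

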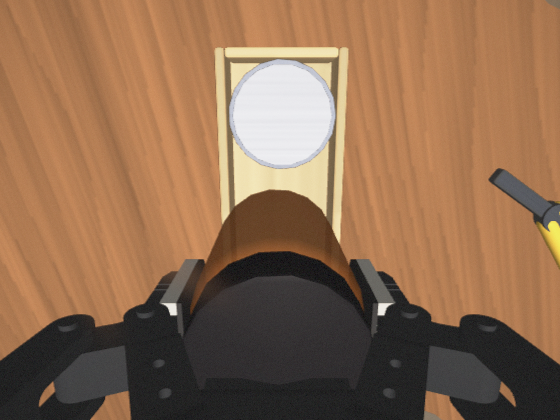

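The wrist view shows the held jar's base front at (280,191), the can top centred at (282,114), and the box end wall at row 48–58 between columns 216 and 348. The box is well aligned.

```bash
python3 -c "
from plan import *
s=read_state();c=read_camera('wrist');p=s['tool_pos'];r=R.from_rotvec(s['tcp_rot']).as_matrix()
y=np.array([.2299,.9732]);x=np.array([.9732,-.2299]);b=np.array([.5147,-.2436])
def bf(q): d=q[:2]-b; return np.round([d@x,d@y],4)
print('tool',bf(p),'toolx',np.arctan2(r[1,0],r[0,0]))
print('jar base front',bf(onz(c,(280,191),p[2]-.0385)),'expect y +.029')
print('can',bf(onz(c,(282,114),.076)))
for q in [(216,49),(348,49),(221,240),(342,230)]: print(q,bf(onz(c,q,.04)))
"
```

```text
tool [-0.0011 -0.0063] toolx 1.3411651834537623
jar base front [-0.0003  0.0203] expect y +.029
can [0.0008 0.0562]
(216, 49) [-0.0378  0.0923]
(348, 49) [0.0397 0.0925]
(221, 240) [-0.0392 -0.0267]
(342, 230) [ 0.0416 -0.0194]
```

Emit:
apply_moves --fingers '[0.3,0.3,0.3,0.3,0.3,0.3,0.3,0.3]' --travel '[[0.04,0.02,0.3],[0,0,0.3],[0,0,0.3],[0,0,0.3],[0,0,0.3],[0,0,0.2],[0,0,0.08],[0,0,0]]' --rotation '[[0,0,0],[0,0,0],[0,0,0],[0,0,0],[0,0,0],[0,0,0],[0,0,0],[0,0,0]]'

```text
time: 9.85
tool_pos: [0.5126, -0.2488, 0.0478]
tcp_rot: [-2.463, -1.949, 0.001]
wrist_force: [0.7, 0.5, -2.4]
width: 0.668
grip_force: 44.1
```

Emit:
apply_moves --fingers '[0.3,0.3,0.8,0.8,0.8,0.8,1,1,1]' --travel '[[0,0,0.03],[0,0,0],[0,0,0],[0,0,0],[0,0,0],[0,0,0],[0,0,-0.4],[0,0,-0.6],[0,0,-0.8]]' --rotation '[[0,0,0],[0,0,0],[0,0,0],[0,0,0],[0,0,0],[0,0,0],[0,0,0],[0,0,0],[0,0,0]]'

```text
time: 10.75
tool_pos: [0.5112, -0.2479, 0.1357]
tcp_rot: [-2.46, -1.947, 0.003]
wrist_force: [0.9, -0.2, -0.2]
width: 0.996
grip_force: 0.0
```

```bash
python3 -c "
from plan import *
s=read_state();p=s['tool_pos']
a=plan([p[0],p[1],.2],tr(1.339),2)
a=plan([.4853,-.0025,.20],tr(1.999),10,a)
"
```

```text
travel [[0.0, 0.0, -0.64], [0.0, 0.0, -0.65]] 
rotation [[-0.02, -0.01, 0.0], [-0.02, 0.0, 0.0]]
travel [[0.47, -0.16, 0.0], [0.47, -0.14, 0.0], [0.49, -0.1, 0.0], [0.48, -0.07, 0.0], [0.5, -0.03, 0.0], [0.49, -0.01, 0.0], [0.49, 0.03, 0.0], [0.49, 0.06, 0.0], [0.49, 0.1, 0.0], [0.48, 0.12, 0.01]] 
rotation [[0.0, 0.0, -0.63], [0.0, 0.0, -0.63], [0.0, 0.0, -0.63], [0.0, 0.0, -0.63], [0.0, 0.0, -0.63], [0.0, 0.0, -0.63], [0.0, 0.0, -0.63], [0.0, 0.0, -0.63], [0.0, 0.0, -0.63], [0.0, 0.0, -0.63]]
```

Emit:
apply_moves --fingers '[1,1,1,1,1,1,1,1,1,1,1,1]' --travel '[[0,0,-0.64],[0,0,-0.65],[0.47,-0.16,0],[0.47,-0.14,0],[0.49,-0.1,0],[0.48,-0.07,0],[0.5,-0.03,0],[0.49,-0.01,0],[0.49,0.03,0],[0.49,0.06,0],[0.49,0.1,0],[0.48,0.12,0.01]]' --rotation '[[0,0,0],[0,0,0],[0,0,-0.63],[0,0,-0.63],[0,0,-0.63],[0,0,-0.63],[0,0,-0.63],[0,0,-0.63],[0,0,-0.63],[0,0,-0.63],[0,0,-0.63],[0,0,-0.63]]'

```text
time: 11.95
tool_pos: [0.4865, -0.0021, 0.2011]
tcp_rot: [1.695, 2.644, 0.001]
wrist_force: [1.0, 0.0, 0.5]
width: 0.998
grip_force: 0.0
```

Emit:
apply_moves --fingers '[1,1]' --travel '[[0,0,0],[0,0,0]]' --rotation '[[0,0,0],[0,0,0]]'

```text
time: 12.15
tool_pos: [0.4866, -0.003, 0.201]
tcp_rot: [1.697, 2.643, -0.0]
wrist_force: [-0.5, -0.2, -0.3]
width: 1.003
grip_force: 0.0
```

```bash
python3 -c "
from fit import *
from plan import *
c=read_camera('wrist');s=read_state();print(s['tool_pos'],s['tcp_rot'])
f=fit({'wrist':c},'tin',(.4853,-.0025),[.43]);print('tin',f)
cv2.imwrite('pics/w4.png',c['image'][:,:,::-1])
plan([f[0][0],f[0][1],.044],tr(f[0][2]+np.pi/2),7)
"
```

```text
[ 0.48668499 -0.00350456  0.20092672] [ 1.69873813e+00  2.64188780e+00 -4.11767811e-04]
tin (array([ 0.4851, -0.0018,  0.4296]), np.float64(0.033), ['wrist'])
travel [[0.01, 0.0, 0.45], [0.0, 0.0, 0.45], [0.01, -0.01, 0.45], [0.01, 0.0, 0.44], [0.01, 0.0, 0.45], [0.0, 0.0, 0.45], [0.01, 0.0, 0.45]] 
rotation [[0.0, 0.0, 0.0], [0.0, 0.0, -0.01], [0.0, 0.0, 0.0], [0.0, 0.0, 0.0], [0.0, 0.0, -0.01], [0.0, 0.01, 0.0], [0.0, 0.0, 0.0]]
```

Emit:
apply_moves --fingers '[1,1,1,1,1,1,1,0.3,0.3,0.3,0.3,0.3]' --travel '[[0.05,-0.01,0.45],[0,0,0.45],[0,0,0.45],[0,0,0.44],[0,0,0.45],[0,0,0.45],[0,0,0.45],[0,0,0],[0,0,0],[0,0,0],[0,0,0],[0,0,0]]' --rotation '[[0,0,0],[0,0,0],[0,0,0],[0,0,0],[0,0,0],[0,0,0],[0,0,0],[0,0,0],[0,0,0],[0,0,0],[0,0,0],[0,0,0]]'

```text
time: 13.45
tool_pos: [0.4855, -0.0012, 0.0445]
tcp_rot: [1.698, 2.642, 0.001]
wrist_force: [0.2, -0.5, -2.4]
width: 0.652
grip_force: 45.0
```

```bash
python3 -c "
from plan import *
s=read_state();print(s['grip_force'],s['width'],s['tool_pos'])
y=np.array([.2299,.9732]);b=np.array([.5157,-.2438]);j=b-.0625*y;print(j)
p=s['tool_pos']
a=plan([p[0],p[1],.155],tr(1.999),3)
a=plan([j[0],j[1],.155],tr(1.339),9,a)"
```

```text
44.97175455093384 0.6521327121211089 [ 0.4854736  -0.00115745  0.04451548]
[ 0.50133125 -0.304625  ]
travel [[0.0, 0.0, -0.74], [0.0, 0.0, -0.73], [0.0, 0.0, -0.74]] 
rotation [[0.0, 0.0, 0.0], [0.01, 0.0, 0.0], [0.0, 0.01, 0.0]]
travel [[-0.63, -0.25, 0.0], [-0.64, -0.2, 0.0], [-0.66, -0.15, 0.0], [-0.67, -0.11, 0.0], [-0.67, -0.05, 0.0], [-0.68, -0.01, 0.0], [-0.67, 0.04, 0.0], [-0.67, 0.1, 0.0], [-0.66, 0.14, 0.0]] 
rotation [[0.0, 0.0, 0.7], [0.0, 0.0, 0.7], [0.0, 0.0, 0.7], [0.0, 0.0, 0.7], [0.0, 0.0, 0.7], [0.0, 0.0, 0.7], [0.0, 0.0, 0.7], [0.0, 0.0, 0.7], [0.0, 0.0, 0.7]]
```

Emit:
apply_moves --fingers '[0.3,0.3,0.3,0.3,0.3,0.3,0.3,0.3,0.3,0.3,0.3,0.3]' --travel '[[0,0,-0.87],[0,0,-0.87],[0,0,-0.87],[-0.63,-0.25,0],[-0.64,-0.2,0],[-0.66,-0.15,0],[-0.67,-0.11,0],[-0.67,-0.05,0],[-0.68,-0.01,0],[-0.67,0.04,0],[-0.67,0.1,0],[-0.66,0.14,0]]' --rotation '[[0,0,0],[0,0,0],[0,0,0],[0,0,0.7],[0,0,0.7],[0,0,0.7],[0,0,0.7],[0,0,0.7],[0,0,0.7],[0,0,0.7],[0,0,0.7],[0,0,0.7]]'

```text
time: 14.65
tool_pos: [0.5009, -0.3058, 0.1744]
tcp_rot: [2.466, 1.946, 0.0]
wrist_force: [-0.7, -0.2, -2.3]
width: 0.651
grip_force: 45.4
```

Emit:
apply_moves --fingers '[0.3,0.3]' --travel '[[0,0,0],[0,0,0]]' --rotation '[[0,0,0],[0,0,0]]'

```text
time: 14.85
tool_pos: [0.5007, -0.305, 0.1741]
tcp_rot: [-2.463, -1.948, -0.0]
wrist_force: [-0.0, 0.7, -1.6]
width: 0.651
grip_force: 45.3
```

```bash
python3 -c "
from plan import *
s=read_state();print(s['grip_force'],s['width'],s['tool_pos'],s['tcp_rot'])
c=read_camera('wrist');cv2.imwrite('pics/w5.png',c['image'][:,:,::-1])
"
```

```text
45.287286043167114 0.651046739416921 [ 0.50074613 -0.30498277  0.1741189 ] [-2.46343750e+00 -1.94822846e+00 -8.45717593e-05]
```

View pics/w5.png

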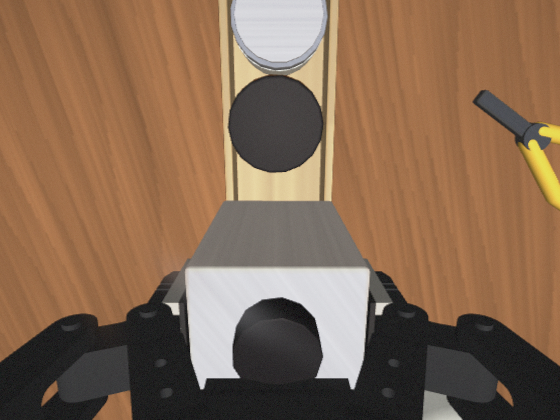

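The wrist view shows the jar lid at (276,123), the can at (280,20), and the front edge of the held tin's base at row 201, columns 227–333.

```bash
python3 -c "
from plan import *
s=read_state();c=read_camera('wrist');p=s['tool_pos']
y=np.array([.2299,.9732]);x=np.array([.9732,-.2299]);b=np.array([.5147,-.2436])
def bf(q): d=q[:2]-b; return np.round([d@x,d@y],4)
print('tool',bf(p))
for q in [(227,201.5),(333,201.5)]: print('tin base front',bf(onz(c,q,p[2]-.0445)))
print('jar',bf(onz(c,(276,123.5),.101)),[bf(onz(c,q,.101)) for q in [(276,75),(276,172),(229,123.5),(323,123.5)]])
for q in [(233,150),(325,150)]: print(bf(onz(c,q,.04)))
"
```

```text
tool [ 0.0003 -0.0622]
tin base front [-0.0258 -0.0424]
tin base front [ 0.0281 -0.0423]
jar [-0.001 -0.005] [array([-0.001 ,  0.0204]), array([-0.001 , -0.0321]), array([-0.027, -0.005]), array([ 0.0251, -0.005 ])]
[-0.0324 -0.0266]
[ 0.0343 -0.0266]
```

Emit:
apply_moves --fingers '[0.3,0.3,0.3,0.3,0.3,0.3,0.3,0.3]' --travel '[[0.08,0,0.3],[0,0,0.4],[0,0,0.4],[0,0,0.4],[0,0,0.4],[0,0,0.3],[0,0,0.22],[0,0,0]]' --rotation '[[0,0,0],[0,0,0],[0,0,0],[0,0,0],[0,0,0],[0,0,0],[0,0,0],[0,0,0]]'

```text
time: 15.75
tool_pos: [0.5016, -0.2997, 0.0519]
tcp_rot: [-2.461, -1.95, 0.001]
wrist_force: [-0.4, -0.1, -1.8]
width: 0.653
grip_force: 45.4
```

Emit:
apply_moves --fingers '[0.3,0.3,0.8,0.8,0.8,0.8,1,1,1,1,1]' --travel '[[0,0,0.04],[0,0,0],[0,0,0],[0,0,0],[0,0,0],[0,0,0],[0,0,-0.4],[0,0,-0.6],[0,0,-0.9],[0,0,-0.9],[0,0,-0.6]]' --rotation '[[0,0,0],[0,0,0],[0,0,0],[0,0,0],[0,0,0],[0,0,0],[0,0,0],[0,0,0],[0,0,0],[0,0,0],[0,0,0]]'

```text
time: 16.85
tool_pos: [0.5032, -0.3015, 0.2254]
tcp_rot: [2.46, 1.947, 0.002]
wrist_force: [-0.7, -0.1, 0.5]
width: 0.999
grip_force: 0.0
```

```bash
python3 -c "
from fit import *
from plan import *
s=read_state()
cs={n:read_camera(n) for n in ['scene','side','wrist']}
M['can']=[cyl(.029,.006,.076)]
for k in M: pass
M['jar']=[a+[0,0,.006] for a in M['jar']];M['tin']=[a+[0,0,.006] for a in M['tin']]
b=np.array([.5147,-.2436]);y=np.array([.2299,.9732]);x=np.array([.9732,-.2299])
for k,o in [('jar',-.005),('tin',-.06),('can',.056)]:
    p=b+o*y
    for n in cs:
        f=fit({n:cs[n]},k,p,[-.23]); d=f[0][:2]-b; print(k,n,np.round([d@x,d@y,f[0][2]],4),f[1],f[2])
a=plan([.42,.08,.36],tr(2.0),12)
"
```

```text
jar scene [-0.0075 -0.0081 -0.2304] 0.21 ['scene']
jar side [ 0.0161 -0.0168 -0.4469] 0.304 ['side']
jar wrist [ 1.0e-04 -5.0e-03 -2.3e-01] 0.0 []
tin scene [-0.0035 -0.0616 -0.2265] 0.219 ['scene']
tin side [ 0.0184 -0.0867 -0.9439] 0.4 ['side']
tin wrist [ 0.0004 -0.059  -0.2231] 0.121 ['wrist']
can scene [-0.0156  0.0532 -0.1801] 0.307 ['scene']
can side [ 0.0015  0.0601 -0.1251] 0.308 ['side']
can wrist [0.0003 0.0539 0.0546] 0.027 ['wrist']
travel [[0.59, -0.28, -0.23], [0.6, -0.24, -0.23], [0.61, -0.22, -0.24], [0.62, -0.17, -0.23], [0.64, -0.15, -0.23], [0.64, -0.11, -0.23], [0.64, -0.07, -0.24], [0.65, -0.04, -0.23], [0.65, 0.0, -0.23], [0.64, 0.04, -0.24], [0.65, 0.07, -0.23], [0.64, 0.1, -0.23]] 
rotation [[0.0, 0.0, -0.53], [0.0, 0.0, -0.52], [0.0, 0.0, -0.53], [0.0, 0.0, -0.52], [-0.01, -0.01, -0.53], [0.0, 0.0, -0.52], [0.0, 0.0, -0.53], [0.0, 0.0, -0.53], [0.0, 0.0, -0.52], [0.0, 0.0, -0.53], [0.0, 0.0, -0.52], [-0.01, 0.0, -0.53]]
```

```bash
python3 -c "
from plan import *
print(read_state()['q'])
a=plan([.54,-.02,.31],tr(2.25),10)
print(); a=plan([.58,.25,.33],tr(3.14),10,a)
"
```

```text
[-5.82193457e-01  1.03039319e-01  1.81373220e+00  3.10644108e-05
  1.22689206e+00 -3.50739538e-01]
travel [[0.56, -0.05, -0.18], [0.57, -0.01, -0.18], [0.56, 0.05, -0.18], [0.56, 0.1, -0.18], [0.55, 0.15, -0.18], [0.53, 0.2, -0.18], [0.51, 0.25, -0.18], [0.48, 0.29, -0.18], [0.46, 0.33, -0.18], [0.42, 0.38, -0.18]] 
rotation [[0.0, 0.0, -0.87], [0.0, 0.0, -0.87], [0.0, 0.0, -0.87], [0.0, -0.01, -0.87], [-0.01, 0.0, -0.87], [0.0, 0.0, -0.87], [0.0, 0.0, -0.87], [0.0, 0.0, -0.87], [0.0, 0.0, -0.87], [0.0, -0.01, -0.87]]

travel [[0.37, 0.4, -0.04], [0.33, 0.43, -0.04], [0.29, 0.47, -0.04], [0.26, 0.48, -0.04], [0.2, 0.51, -0.04], [0.16, 0.52, -0.04], [0.12, 0.53, -0.04], [0.06, 0.54, -0.04], [0.02, 0.55, -0.04], [-0.03, 0.54, -0.04]] 
rotation [[0.0, 0.0, -0.85], [0.0, 0.0, -0.85], [0.0, 0.0, -0.85], [0.0, 0.0, -0.85], [0.0, 0.0, -0.85], [0.0, 0.0, -0.85], [0.0, 0.0, -0.85], [0.0, 0.0, -0.85], [0.0, 0.0, -0.85], [-0.01, 0.0, -0.85]]
```

Emit:
apply_moves --fingers '[1,1,1,1,1,1,1,1,1,1]' --travel '[[0.56,-0.05,-0.18],[0.57,-0.01,-0.18],[0.56,0.05,-0.18],[0.56,0.1,-0.18],[0.55,0.15,-0.18],[0.53,0.2,-0.18],[0.51,0.25,-0.18],[0.48,0.29,-0.18],[0.46,0.33,-0.18],[0.42,0.38,-0.18]]' --rotation '[[0,0,-0.87],[0,0,-0.87],[0,0,-0.87],[0,0,-0.87],[0,0,-0.87],[0,0,-0.87],[0,0,-0.87],[0,0,-0.87],[0,0,-0.87],[0,0,-0.87]]'

```text
time: 18.45
tool_pos: [0.5403, -0.0191, 0.3113]
tcp_rot: [-1.349, -2.837, 0.0]
wrist_force: [0.9, -0.2, 0.2]
width: 1.003
grip_force: 0.0
```

Emit:
apply_moves --fingers '[1,1,1,1,1,1,1,1,1,1,1,1]' --travel '[[0.37,0.4,-0.04],[0.33,0.43,-0.04],[0.29,0.47,-0.04],[0.26,0.48,-0.04],[0.2,0.51,-0.04],[0.16,0.52,-0.04],[0.12,0.53,-0.04],[0.06,0.54,-0.04],[0.02,0.55,-0.04],[-0.03,0.54,-0.04],[0,0,0],[0,0,0]]' --rotation '[[0,0,-0.85],[0,0,-0.85],[0,0,-0.85],[0,0,-0.85],[0,0,-0.85],[0,0,-0.85],[0,0,-0.85],[0,0,-0.85],[0,0,-0.85],[0,0,-0.85],[0,0,0],[0,0,0]]'

```text
time: 19.65
tool_pos: [0.5801, 0.2498, 0.3306]
tcp_rot: [-0.001, -3.141, 0.001]
wrist_force: [-0.2, -0.5, 1.2]
width: 1.003
grip_force: 0.0
```

```bash
python3 - <<'E'
from plan import *
np.set_printoptions(precision=4,suppress=True)
s=read_state();print(s['tool_pos'],s['tcp_rot'],s['q'])
c=read_camera('wrist');cv2.imwrite('pics/w6.png',c['image'][:,:,::-1])
for k in ["holder","socket_floor","roller","roller_mid"]: print(k,[(round(d["p"],2),np.round(d["location"],1)) for d in tip_of("wrist",k)[:3]])
E
```

```text
[0.5801 0.2498 0.3306] [-0.0012 -3.1406  0.0014] [ 0.3675  0.1394  1.5717 -0.0005  1.4318 -1.2025]
holder [(0.59, array([261.,  71.]))]
socket_floor [(0.85, array([263.3,  69.5]))]
roller [(0.7, array([164.7, 195.4]))]
roller_mid [(0.93, array([278.6, 124.5])), (0.81, array([193.8, 230.5]))]
```

View pics/w6.png

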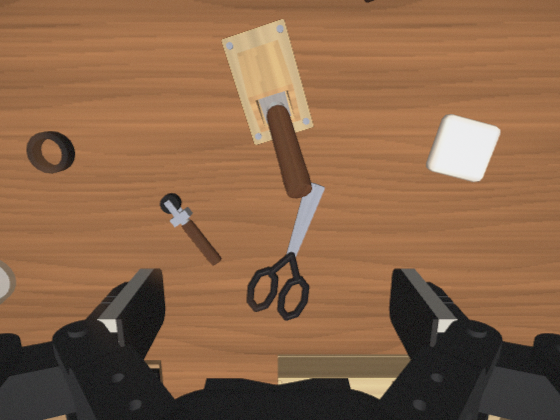

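The wrist view shows the holder plate corners at (222,40), (284,20), (313,124) and (256,144). The middle roller's handle runs from (275,110) to its end near (300,190), with the shears beyond at (290,250) and the small roller at (190,230).

```bash
python3 - <<'E'
from plan import *
np.set_printoptions(precision=4,suppress=True)
cs={n:read_camera(n) for n in ['wrist','scene','side']}
c=cs['wrist']
P=np.array([onz(c,q,.008)[:2] for q in [(222,40),(284,20),(313,124),(256,144)]]);print(P,P.mean(0))
e=(P[2]+P[3]-P[0]-P[1])/2;psi=np.arctan2(e[1],e[0]);print('len',np.linalg.norm(e),np.linalg.norm(P[1]-P[0]),'psi',psi)
def tri(o):
    A=np.zeros((3,3));b=np.zeros(3)
    for n,q in o:
        p,d=ray(cs[n],q);d/=np.linalg.norm(d);m=np.eye(3)-np.outer(d,d);A+=m;b+=m@p
    X=np.linalg.solve(A,b);return X,[np.round(proj(cs[n],X)-q,1).tolist() for n,q in o]
def near(n,k,q):
    L=[d for d in tip_of(n,k) if np.hypot(*(np.array(d['location'])-q))<12]; return [(n,np.array(L[0]['location']))] if L else []
for k,g in [('roller_mid',[(279,124),(334,200),(214,256)]),('socket_floor',[(263,70),(320,200),(234,283)])]:
    o=sum([near(n,k,q) for n,q in zip(cs,g)],[]); print(k,tri(o),[n for n,_ in o])
    X=tri(o)[0]
    if k=='roller_mid': m=X
u=np.array([np.cos(psi),np.sin(psi),1])/2**.5;u[:]=[np.cos(psi)*.7071,np.sin(psi)*.7071,.7071]
print('u',u,'origin',m-.085*u)
for sft in [64,85,165]: print(sft,[proj(cs[n],m+(sft-85)/1000*u).round(1).tolist() for n in cs])
for n,q in [('scene',(334,200)),('side',(214,256)),('wrist',(290,150))]:
    im=cs[n]['image'];
    # dark wood handle mask & its principal axis
    h=cv2.cvtColor(im,cv2.COLOR_RGB2HSV);mk=((h[...,2]<115)&(h[...,1]>90)).astype(np.uint8)
    num,lab,st,ce=cv2.connectedComponentsWithStats(mk)
    ys,xs=np.nonzero((lab>0)&(np.hypot(*(np.indices(lab.shape)[::-1]-np.array(q)[:,None,None]))<60))
    l=np.bincount(lab[ys,xs]).argmax();print(n,st[l],ce[l])
    if n=='wrist': ys,xs=np.nonzero(lab==l);print('ends',cv2.minAreaRect(np.c_[xs,ys].astype(np.float32)))
E
```

```text
[[0.4405 0.1861]
 [0.42   0.2564]
 [0.5338 0.2915]
 [0.5574 0.2227]] [0.4879 0.2392]
len 0.12082543776143415 0.07324045073229472 psi 0.3010899682804406
roller_mid (array([0.5319, 0.2489, 0.087 ]), [[-4.2, 0.8], [0.5, -0.7], [-0.5, 1.1]]) ['wrist', 'scene', 'side']
socket_floor (array([0.4727, 0.2414, 0.0249]), [[3.5, -1.2], [0.1, 0.8], [1.2, -1.3]]) ['wrist', 'scene', 'side']
u [0.6753 0.2097 0.7071] origin [0.4745 0.2311 0.0269]
64 [[273.2, 110.9], [328.8, 199.3], [219.1, 263.8]]
85 [[277.5, 125.8], [332.3, 197.4], [213.8, 257.7]]
165 [[296.5, 191.1], [346.4, 189.8], [193.2, 234.2]]
scene [330 174  31  27 384] [344.3385 186.8672]
side [151 239  29  21 242] [165.2851 249.4008]
wrist [ 268  105   45   93 2226] [289.5521 152.3854]
ends ((288.1000061035156, 150.79998779296875), (94.5521011352539, 26.879358291625977), 71.56504821777344)
```

```bash
python3 -c "
from plan import *
r=tr(.33+np.pi,np.radians(-35)); m=r.as_matrix(); print(m[:,2])
a=plan([.5087,.2433,.163],r,9)
print();a=plan([.5576,.260,.0894],r,4,a)
"
```

```text
[ 0.5426276   0.18586345 -0.81915204]
travel [[0.16, -0.01, 0.37], [0.18, -0.02, 0.37], [0.21, 0.0, 0.35], [0.23, -0.01, 0.33], [0.26, 0.0, 0.32], [0.27, 0.01, 0.3], [0.3, 0.01, 0.28], [0.31, 0.02, 0.26], [0.32, 0.03, 0.24]] 
rotation [[-0.11, -0.64, -0.34], [-0.1, -0.64, -0.34], [-0.11, -0.65, -0.34], [-0.11, -0.64, -0.34], [-0.11, -0.64, -0.34], [-0.1, -0.64, -0.34], [-0.11, -0.64, -0.34], [-0.11, -0.65, -0.34], [-0.11, -0.64, -0.34]]

travel [[0.0, 0.0, 0.45], [0.0, 0.0, 0.45], [0.0, 0.0, 0.45], [0.0, 0.0, 0.45]] 
rotation [[0.0, 0.0, 0.0], [0.0, 0.0, 0.0], [0.0, 0.0, 0.0], [0.0, 0.0, 0.0]]
```

Emit:
apply_moves --fingers '[0.7,0.7,0.7,0.7,0.7,0.7,0.7,0.7,0.7,0.7,0.7]' --travel '[[0.16,-0.01,0.37],[0.18,-0.02,0.37],[0.21,0,0.35],[0.23,-0.01,0.33],[0.26,0,0.32],[0.27,0.01,0.3],[0.3,0.01,0.28],[0.31,0.02,0.26],[0.32,0.03,0.24],[0,0,0],[0,0,0]]' --rotation '[[-0.11,-0.64,-0.34],[-0.1,-0.64,-0.34],[-0.11,-0.65,-0.34],[-0.11,-0.64,-0.34],[-0.11,-0.64,-0.34],[-0.1,-0.64,-0.34],[-0.11,-0.64,-0.34],[-0.11,-0.65,-0.34],[-0.11,-0.64,-0.34],[0,0,0],[0,0,0]]'

```text
time: 21.45
tool_pos: [0.5087, 0.2434, 0.1631]
tcp_rot: [-0.416, 2.503, 0.132]
wrist_force: [0.0, 0.6, 1.4]
width: 0.696
grip_force: 0.0
```

```bash
python3 -c "
from plan import *
s=read_state();print(s['q'],s['tool_pos'])
c=read_camera('wrist');cv2.imwrite('pics/w7.png',c['image'][:,:,::-1])
u=np.array([.669,.229,.707]);G=np.array([.5473,.2565,.105])
for k in [64,85,108,165]: print(k,proj(c,G+(k-108)/1000*u))
a=plan([.5576,.260,.0894],tr(.33+np.pi,np.radians(-35)),4)
"
```

```text
[ 0.44103613 -0.22076733  2.35421959 -0.16062068  0.40598087 -1.33106541] [0.50872168 0.24339082 0.16310922]
64 [276.49425094 150.50113346]
85 [276.51248014 186.7136683 ]
108 [276.53208101 225.65104611]
165 [276.57908215 319.01939833]
travel [[0.02, 0.0, 0.45], [0.01, 0.0, 0.46], [0.02, -0.01, 0.45], [0.02, 0.0, 0.45]] 
rotation [[0.0, 0.01, 0.0], [0.0, 0.0, -0.01], [0.0, 0.01, 0.0], [0.01, 0.01, 0.0]]
```

View pics/w7.png

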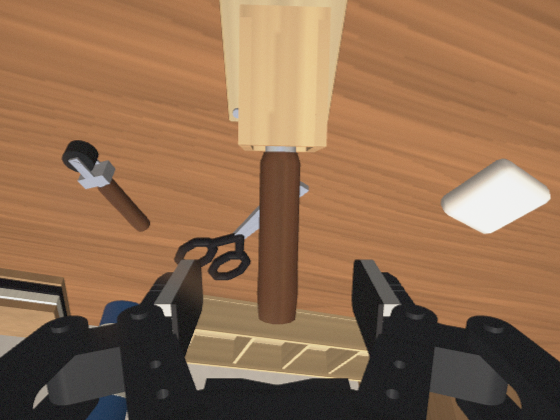

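The handle is centred between the fingers. It runs from (280,153) to (278,322), close to my prediction. Advance and grip.

Emit:
apply_moves --fingers '[0.7,0.7,0.7,0.7,0.7,0,0,0,0,0,0,0]' --travel '[[0.02,0.02,0.45],[0.02,0,0.45],[0.02,0,0.45],[0.01,0,0.45],[0,0,0],[0,0,0],[0,0,0],[0,0,0],[0,0,0],[0,0,0],[0,0,0],[0,0,0]]' --rotation '[[0,0,0],[0,0,0],[0,0,0],[0,0,0],[0,0,0],[0,0,0],[0,0,0],[0,0,0],[0,0,0],[0,0,0],[0,0,0],[0,0,0]]' --newtons 80

```text
time: 22.7
tool_pos: [0.5561, 0.2611, 0.0896]
tcp_rot: [-0.416, 2.497, 0.134]
wrist_force: [-0.6, -0.6, 7.0]
width: 0.264
grip_force: 78.6
```

```bash
python3 -c "
from plan import *
s=read_state();print(s['q'],s['grip_force'],s['width'],s['tool_pos'],s['wrist_force'])
u=np.array([.669,.229,.707]);p=s['tool_pos']
plan(p+.14*u,R.from_rotvec(s['tcp_rot']),8)
"
```

```text
[ 0.43055947  0.00859616  2.3201902  -0.27926333  0.20753615 -1.21475035] 78.57540983939543 0.2641221542436257 [0.55614589 0.26110595 0.08960785] [-0.57315232 -0.64245897  6.98202677]
travel [[-0.34, 0.0, -0.06], [-0.35, 0.0, -0.06], [-0.34, 0.0, -0.06], [-0.35, 0.0, -0.06], [-0.34, 0.0, -0.06], [-0.35, 0.0, -0.06], [-0.34, 0.0, -0.05], [-0.35, 0.0, -0.06]] 
rotation [[0.0, 0.0, 0.0], [0.0, 0.0, 0.0], [0.0, 0.0, 0.0], [0.0, 0.0, 0.0], [0.0, 0.0, 0.0], [0.0, 0.0, 0.0], [0.0, 0.0, 0.0], [0.0, 0.0, 0.0]]
```

Emit:
apply_moves --fingers '[0,0,0,0,0,0,0,0,0,0,0]' --travel '[[-0.2,0,-0.03],[-0.34,0,-0.06],[-0.34,0,-0.06],[-0.35,0,-0.06],[-0.34,0,-0.06],[-0.35,0,-0.06],[-0.34,0,-0.06],[-0.35,0,-0.06],[-0.3,0,-0.05],[0,0,0],[0,0,0]]' --rotation '[[0,0,0],[0,0,0],[0,0,0],[0,0,0],[0,0,0],[0,0,0],[0,0,0],[0,0,0],[0,0,0],[0,0,0],[0,0,0]]'

```text
time: 23.8
tool_pos: [0.6531, 0.2937, 0.1901]
tcp_rot: [-0.417, 2.504, 0.131]
wrist_force: [-0.7, -0.4, -2.1]
width: 0.261
grip_force: 78.2
```

```bash
python3 -c "
from plan import *
np.set_printoptions(precision=3,suppress=True)
s=read_state();print(s['q'],s['grip_force'],s['width'],s['tool_pos'],s['wrist_force'])
c=read_camera('wrist');cv2.imwrite('pics/w8.png',c['image'][:,:,::-1])
"
```

```text
[ 0.41   0.059  2.042 -0.108  0.436 -1.407] 78.19114918675041 0.2610061855645347 [0.653 0.294 0.19 ] [-0.746 -0.437 -2.115]
```

View pics/w8.png

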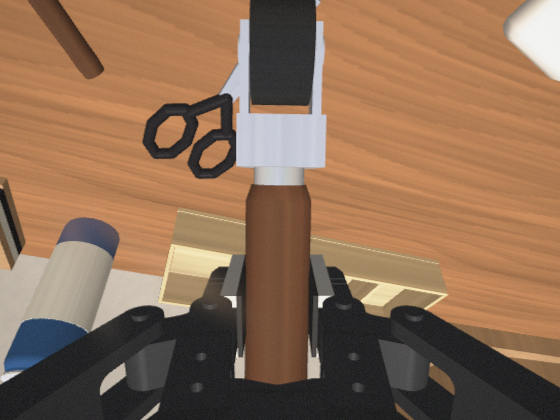

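The roller is clear of its socket in the fingers, with the wheel at (283,50) and the fork at (280,140). Next I level it and carry it to the box.

```bash
python3 -c "
from plan import *
t=np.radians(10)
a=plan([.62,.26,.26],tr(.33+np.pi,t),9)
print();
y=np.array([.2299,.9732]);b=np.array([.5150,-.2437]);f=b-.019*y;print(f)
p0=np.array([.62,.26]);
W=[(2.93,[.63,.13,.255]),(2.4,[.61,.0,.25]),(1.87,[.56,-.13,.24]),(1.339,[f[0],f[1],.231])]
for ph,p in W: a=plan(p,tr(ph,t),6,a);print()
"
```

```text
travel [[-0.01, -0.05, -0.18], [0.0, -0.04, -0.18], [0.02, -0.05, -0.19], [0.03, -0.05, -0.18], [0.05, -0.05, -0.17], [0.06, -0.04, -0.17], [0.08, -0.05, -0.17], [0.09, -0.05, -0.15], [0.11, -0.04, -0.15]] 
rotation [[0.0, 0.83, 0.0], [0.0, 0.83, 0.0], [0.0, 0.83, 0.0], [0.0, 0.83, 0.0], [0.0, 0.83, 0.0], [0.0, 0.83, 0.0], [0.0, 0.83, 0.0], [0.0, 0.83, 0.0], [0.0, 0.83, 0.0]]

[ 0.5106319 -0.2621908]
travel [[0.1, -0.42, 0.03], [0.07, -0.43, 0.03], [0.03, -0.44, 0.02], [-0.01, -0.43, 0.02], [-0.05, -0.43, 0.01], [-0.09, -0.43, 0.0]] 
rotation [[-0.15, 0.0, 0.85], [-0.15, 0.0, 0.85], [-0.15, 0.0, 0.85], [-0.15, 0.0, 0.85], [-0.15, 0.0, 0.84], [-0.15, 0.0, 0.85]]

travel [[-0.03, -0.44, 0.01], [-0.06, -0.43, 0.01], [-0.11, -0.43, -0.01], [-0.14, -0.41, 0.0], [-0.17, -0.4, -0.02], [-0.21, -0.39, -0.02]] 
rotation [[-0.15, 0.0, 0.83], [-0.14, 0.0, 0.83], [-0.15, 0.0, 0.83], [-0.15, 0.0, 0.83], [-0.14, 0.0, 0.84], [-0.15, -0.01, 0.83]]

travel [[-0.17, -0.43, 0.0], [-0.21, -0.42, 0.0], [-0.25, -0.39, -0.01], [-0.28, -0.37, -0.01], [-0.31, -0.35, -0.02], [-0.34, -0.32, -0.03]] 
rotation [[-0.15, 0.0, 0.83], [-0.14, 0.0, 0.83], [-0.15, 0.0, 0.83], [-0.14, 0.0, 0.83], [-0.15, 0.0, 0.83], [-0.15, 0.0, 0.83]]

travel [[-0.37, -0.29, -0.03], [-0.4, -0.25, -0.04], [-0.41, -0.22, -0.05], [-0.44, -0.17, -0.04], [-0.44, -0.15, -0.05], [-0.46, -0.09, -0.05]] 
rotation [[-0.15, 0.0, 0.83], [-0.14, 0.0, 0.84], [-0.15, 0.0, 0.83], [-0.14, 0.0, 0.83], [-0.15, 0.0, 0.83], [-0.14, 0.0, 0.84]]
```

Emit:
apply_moves --fingers '[0,0,0,0,0,0,0,0,0,0]' --travel '[[-0.01,-0.05,-0.18],[0,-0.04,-0.18],[0.02,-0.05,-0.19],[0.03,-0.05,-0.18],[0.05,-0.05,-0.17],[0.06,-0.04,-0.17],[0.08,-0.05,-0.17],[0.09,-0.05,-0.15],[0.11,-0.04,-0.15],[0,0,0]]' --rotation '[[0,0.83,0],[0,0.83,0],[0,0.83,0],[0,0.83,0],[0,0.83,0],[0,0.83,0],[0,0.83,0],[0,0.83,0],[0,0.83,0],[0,0,0]]'

```text
time: 24.85
tool_pos: [0.6219, 0.2606, 0.2603]
tcp_rot: [0.487, -2.93, 0.042]
wrist_force: [-0.2, -0.4, -1.6]
width: 0.265
grip_force: 78.2
```

Emit:
apply_moves --fingers '[0,0,0,0,0,0,0,0,0,0,0,0]' --travel '[[0.1,-0.42,0.03],[0.07,-0.43,0.03],[0.03,-0.44,0.02],[-0.01,-0.43,0.02],[-0.05,-0.43,0.01],[-0.09,-0.43,0],[-0.03,-0.44,0.01],[-0.06,-0.43,0.01],[-0.11,-0.43,-0.01],[-0.14,-0.41,0],[-0.17,-0.4,-0.02],[-0.21,-0.39,-0.02]]' --rotation '[[-0.15,0,0.85],[-0.15,0,0.85],[-0.15,0,0.85],[-0.15,0,0.85],[-0.15,0,0.84],[-0.15,0,0.85],[-0.15,0,0.83],[-0.14,0,0.83],[-0.15,0,0.83],[-0.15,0,0.83],[-0.14,0,0.84],[-0.15,-0.01,0.83]]'

```text
time: 26.05
tool_pos: [0.6098, 0.0, 0.2501]
tcp_rot: [-1.085, -2.776, -0.098]
wrist_force: [-1.1, 0.4, -2.1]
width: 0.263
grip_force: 78.3
```

Emit:
apply_moves --fingers '[0,0,0,0,0,0,0,0,0,0,0,0]' --travel '[[-0.17,-0.43,0],[-0.21,-0.42,0],[-0.25,-0.39,-0.01],[-0.28,-0.37,-0.01],[-0.31,-0.35,-0.02],[-0.34,-0.32,-0.03],[-0.37,-0.29,-0.03],[-0.4,-0.25,-0.04],[-0.41,-0.22,-0.05],[-0.44,-0.17,-0.04],[-0.44,-0.15,-0.05],[-0.46,-0.09,-0.05]]' --rotation '[[-0.15,0,0.83],[-0.14,0,0.83],[-0.15,0,0.83],[-0.14,0,0.83],[-0.15,0,0.83],[-0.15,0,0.83],[-0.15,0,0.83],[-0.14,0,0.84],[-0.15,0,0.83],[-0.14,0,0.83],[-0.15,0,0.83],[-0.14,0,0.84]]'

```text
time: 27.25
tool_pos: [0.5106, -0.2616, 0.2303]
tcp_rot: [-2.377, -1.874, -0.212]
wrist_force: [0.5, 0.0, -1.1]
width: 0.256
grip_force: 78.3
```

Emit:
apply_moves --fingers '[0,0,0]' --travel '[[0,0,0],[0,0,0],[0,0,0]]' --rotation '[[0,0,0],[0,0,0],[0,0,0]]'

```text
time: 27.55
tool_pos: [0.5119, -0.2606, 0.2312]
tcp_rot: [-2.372, -1.879, -0.212]
wrist_force: [0.1, 0.5, -1.7]
width: 0.254
grip_force: 78.3
```

```bash
python3 -c "
from plan import *
np.set_printoptions(precision=3,suppress=True)
s=read_state();print(s['q'],s['grip_force'],s['width'],s['tool_pos'],s['tcp_rot'])
m=R.from_rotvec(s['tcp_rot']).as_matrix();print(m)
y=np.array([.2299,.9732,0]);G=s['tool_pos']-.019*m[:,2]
cs={n:read_camera(n) for n in ['scene','side']}
for k in [0,85,105,165]: print(k,[proj(cs[n],G+(105-k)/1000*y).round(1).tolist() for n in cs])
for n in cs: print(n,[(round(d['p'],2),d['location']) for k in ['roller','roller_mid'] for d in tip_of(n,k)])
a=[]
for n,q in [('scene',(190,215)),('side',(335,180))]:
    q=proj(cs[n],G+[0,0,-.06]);x,yy=int(q[0]),int(q[1]);x0,y0=max(x-60,0),max(yy-75,0)
    print(n,x0,y0); a.append(cv2.resize(cs[n]['image'][y0:y0+140,x0:x0+100],(400,560),interpolation=cv2.INTER_CUBIC))
cv2.imwrite('pics/fin.png',np.hstack(a)[:,:,::-1])
"
```

```text
[-0.614  0.11   1.795  0.171  1.305 -0.434] 78.3379172970308 0.2541055108851299 [ 0.512 -0.261  0.231] [-2.372 -1.879 -0.212]
[[ 0.225  0.973  0.042]
 [ 0.958 -0.229  0.171]
 [ 0.176  0.002 -0.984]]
0 [[205.6, 177.0], [318.7, 147.7]]
85 [[174.5, 179.0], [342.1, 140.6]]
105 [[167.1, 179.5], [347.4, 138.9]]
165 [[144.7, 181.0], [363.1, 134.2]]
scene [(0.88, [205.7, 176.6]), (0.7, [371.6, 167.1]), (0.47, [304.0, 241.8]), (0.97, [352.1, 179.2]), (0.78, [173.8, 179.5]), (0.56, [319.4, 249.7]), (0.24, [258.2, 244.1]), (0.15, [321.5, 203.0])]
side [(0.84, [169.9, 404.6]), (0.67, [232.3, 244.9]), (0.46, [342.0, 142.5]), (0.59, [278.6, 233.1]), (0.57, [342.8, 140.4]), (0.55, [199.7, 358.8]), (0.48, [211.8, 244.5]), (0.16, [305.6, 185.9])]
scene 110 122
side 286 82
```

View pics/fin.png

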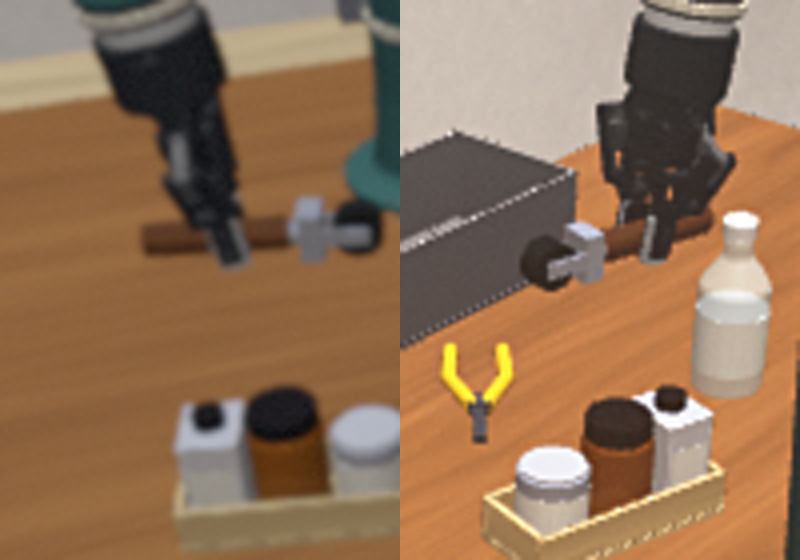

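The final picture shows tin, jar and can upright in the box. The roller is held level above it, with its wheel end at scene (205.7,176.6) against a prediction of (205.6,177.0) for a level pose along the box. Handing in.

```bash
python3 -c "
from workcell import *
print(finish_job())"
```

```text
the job is handed in; nothing more can be done
None
```

The kit is packed and handed in: the final camera views show jar, tin and can upright in the box, with the middle-sized roller held level and lengthwise about 25 cm above the middle of it; the hand-in call returned no verdict.

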